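Re-set the swivel of the service vise to its 30 degree mark

TASK

Slacken the clamp knob of the bench vise's swivel base, swing the vise round until its yellow pointer stands exactly on the red 30-degree mark of the scale, and tighten the clamp knob fully again so that the vise is locked there. Leave the other things on the bench as they are.

Things in the scene. Friction and masses are not known exactly. Their poses are not given: they have to be found in the camera images.
- vise_base: round base of the blue bench vise, bolted to the bench, placed and turned anew each run: a disc 184 mm across, 16 mm high, its three bolt ears reaching 133 mm from the centre; on top an aluminium ring with black graduations every 5 degrees (longer at 10, longest at 30). Origin: centre of its underside, on the upright swivel axis. Its zero graduation lies along its own -y axis
- vise_head (a joint): turn (rad) of the vise on its base, counter-clockwise from above, -1.3 to 1.3; 0: pointer at the zero graduation, 0.524: on the red mark. Clamped it is held by some 5 N m of friction; slack, it turns stiffly (0.5 N m) and stays where left. At 0 its axes are vise_base's: spindle and tommy bar (reaching 125 mm) at -x, tail at +x, clamp knob at +y, pointer at -y
- clamp_knob (a joint): turn (rad) of the clamp knob relative to the vise: 0 is fully tight at its stop, where it starts; it grows counter-clockwise from above (slackening) to 1.4 at the other stop. Below about 0.4 it presses on the base and grips it; beyond 0.5 the vise is free, beyond 0.7 well slack. Needs 0.15 to 0.3 N m and stays where it is left
- knob_grip (a point): centre of the black clamp knob's wing, on the knob's upright axis, 61.5 mm above the bench, 88 mm from the swivel axis on the vise's +y side. Wing: 60 mm long (this point's x), 16 mm wide (y), 22 mm high, with a 25 mm hub in its middle. Its long axis points to the vise's heading + 0.97 rad + clamp_knob. The lug beneath is 30 mm high
- anvil_grip (a point): centre of the vise's tail, a blue block with a steel plate on top, good to hold for swinging the vise: 40 mm wide (this point's y), 58 mm long, from 50 to 108 mm from the swivel axis (point at 85 mm), 62 to 92 mm above the bench, point at 76 mm. Axes as the vise's. The jaws next to it are 76 mm wide and 103 mm high, the fitting in them 117 mm
- swivel_axis (a point): a point on the upright swivel axis of the vise, 76 mm above the bench; its axes turn with the vise, so its yaw is the vise's heading in the room
- pointer_tip (a point): tip of the yellow pointer, a small arrow with a line 3 mm wide, at the foot of the vise's -y side, 73 mm from the swivel axis, 17 mm above the bench
- red_mark (a point): point on the red 30-degree mark, a radial line 22 mm long and 3.6 mm wide on the scale ring, 73 mm from the swivel axis, 17 mm above the bench: pointer_tip comes to this point when the vise is set right
- bottle_red_mid (a point): bystander: glass bottle with red cap, 70 mm diameter, 142 mm high; point at its centre, half-way up
- bottle_blue_mid (a point): bystander: glass bottle with blue cap, 70 mm diameter, 142 mm high; point at its centre, half-way up
- beaker_mid (a point): bystander: glass beaker, 72 mm diameter, 95 mm high; point at its centre, half-way up
- wrench_grip (a point): bystander: steel wrench 160 mm long, lying flat near the vise; point on its handle
- ferrule_mid (a point): bystander: stainless pipe ferrule, 50 mm diameter, 28 mm high; point at its centre, half-way up
- impeller_mid (a point): bystander: stainless six-bladed impeller, 68 mm diameter, 20 mm high; point at its centre, half-way up

How it is judged:
By the outcome, as a careful person would: the job done as asked, in the order asked, and still so for the second after the job is handed in, with the robot touching nothing.
It also fails if it takes over 66 s, if anything falls off the work surface, if the arm or the gripper's body presses on something with over 40 N, if the wrist force passes 120 N, or if a joint passes its speed limit or range.

ROBOT

A 6-joint arm with a two-finger parallel gripper is mounted at the origin on the work surface. World frame = base frame: x ahead of the robot, y to its left, z up, the work surface at z = 0. Lengths are in m, angles in rad, forces in N, time in s.
With the tool pointing down it reaches from about 0.35 to 0.775 m from the base axis. Payload 5.5 kg.
Tool frame: the origin (TCP) lies between the finger pads; the fingertips stand 19 mm ahead of it and the grasp point (between the pads) is the TCP; z points along the fingers, x is the direction in which the jaws open and shut, and the axes are right-handed (so a half turn about z gives the same grasp; the last joint's range is limited). The gripper opens to 85 mm and grips with 20 to 120 N. Pads are 22 mm wide; open, the fingers measure 114 mm over their backs; the gripper's body (76 mm by 85 mm) begins 54 mm behind the grasp point. The pads swing forward as they close: fully open they stand 13 mm farther back than shut.
Start: joints at [-1.454, 0.313, 0.046, 1.304, 0, 1.431], TCP at [0.146, -0.556, 0.25] pointing down, gripper open.
Joint ranges: [-2.76, 2.76], [-0.86, 1.69], [-1.03, 1.26], [-2.2, 2.34], [-1.47, 1.5], [-3.14, 3.14]. Speed limits (rad/s): [2.57, 2.57, 3.14, 3.14, 3.14, 3.14].

INTERFACE

Orientations are given as a unit quaternion [w, x, y, z].
In Python, from workcell import env gives the robot as it stands. The module is installed in compiled form; this text tells all that it offers.
- The arm moves only by the tool carry_out, never from a script. Its argument "steps" is a list of rows, each a list of 7 numbers: the gripper command: -1 is shut, 1 is fully open, values between are in proportion, then the shift along the tool's x, y, z in m, then the turn, a rotation vector about the tool's x, y, z in rad. A call has 1 to 20 rows; each row shifts and turns the commanded pose from where the row before left it, along the tool's axes as they then stand; what a row does not reach is not made up. A row lasts 1/8 s, in which the tool goes at most 62.5 mm and 10.7 degrees, less where a joint would pass 70% of its speed; a pose out of reach is approached as far as the arm can. A call with a gripper value outside its range is refused whole. The fingers move at their own pace and stop on an object; "grip_force" is the grip in N (left out, the last holds). Time passes only in rows, so rows that do not move let the fingers close. It gives the time, the measured TCP pose, the force and the opening at its end, in the units of the state.
- env.get_state(): the state, without advancing time (a new reading comes with each control period).
- env.read_camera(name): name is "side" or "top" or "wrist"; returns a dict with "color" (480x640x3 uint8, red, green, blue), "K" (3x3 intrinsics, pixels), "R" (3x3) and "t" (3): a world point X has camera coordinates R X + t. Camera axes: x right, y down, z forward; pixel columns grow to the right and rows downward; lengths in m; the calibration is good to about 2 mm. A picture is of the moment at which its call begins. There is no depth.
- env.hand_in(): hands the job in, once; it reports no verdict.
The state is a dict: "clock": time; "joint_pos": joint angles; "qvel": joint speeds; "tau": joint torques, N m; "tcp_pos": TCP position; "orientation": TCP orientation; "wrist_force": force on the tool from outside, world axes, zero at the start; "ft_torque": the same for the moment, N m; "finger_gap": finger opening in m.
Only numpy, scipy, OpenCV 4.12 (cv2) and the standard library are available. Lean on these libraries where they do the work, as an engineer would, in place of code of your own. Each camera call takes 0.05 s, during which the arm holds its last target. There are 200 camera calls.

## Working session

There is one attempt and no reset: what is moved stays moved. The work goes in short steps, Python scripts to look and compute and a tool call to move; the robot and the scene stay as the last step left them, time stands still between calls to the robot, and variables do not carry over. Pictures are saved under pics/ and viewed, about 8 in all and at most 12, crops included, and the job is handed in when it is done.

Besides the shell and the picture viewer there is one more tool, called as name(argument=value, ...), one argument or row to a line, values as JSON. carry_out: Moves the arm, as the interface text tells. Its arguments: {"type":"object","properties":{"steps":{"type":"array","items":{"type":"array","items":{"type":"number"}}},"grip_force":{"type":"number"}},"required":["steps"]}

```bash
mkdir -p pics; python3 - <<'E'
from workcell import env
import cv2,pickle
d={}
for n in("top","side"):
    c=env.read_camera(n);d[n]=c;cv2.imwrite(f"pics/{n}0.png",c["color"][:,:,::-1])
pickle.dump(d,open("c0.pkl","wb"))
print(env.get_state())
E
```

```text
{'clock': 0.1, 'joint_pos': array([-1.45358019e+00,  3.13944768e-01,  4.50676810e-02,  1.30360106e+00,
       -1.75298427e-05,  1.43115460e+00]), 'qvel': array([-0.00019427, -0.00153801,  0.00268606,  0.00071317,  0.00122503,
        0.00040432]), 'tau': array([ 2.09146361e-03, -4.81723058e+01,  2.99244511e+01,  1.26724772e-02,
       -1.85435815e-04,  1.54144192e-05]), 'tcp_pos': array([ 0.14598566, -0.55570767,  0.24947676]), 'orientation': array([-5.95114288e-04,  7.91846540e-01, -6.10719534e-01, -5.94174722e-04]), 'wrist_force': array([ 0.13199975, -0.08366066, -0.70724306]), 'ft_torque': array([ 0.03337955, -0.0196218 ,  0.03090795]), 'finger_gap': 0.0855941560911899}
```

View pics/top0.png

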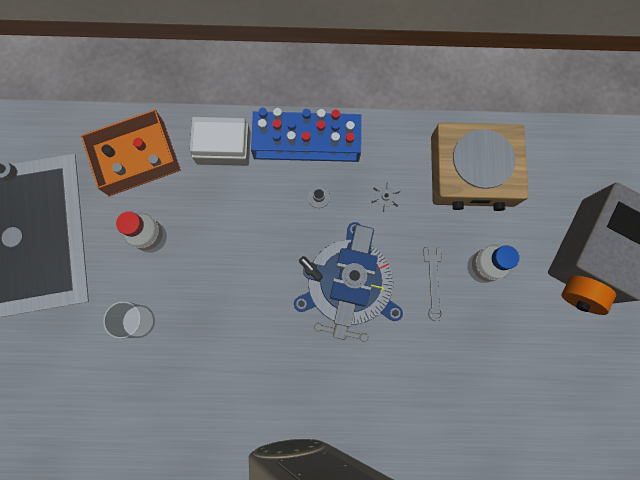

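View pics/side0.png

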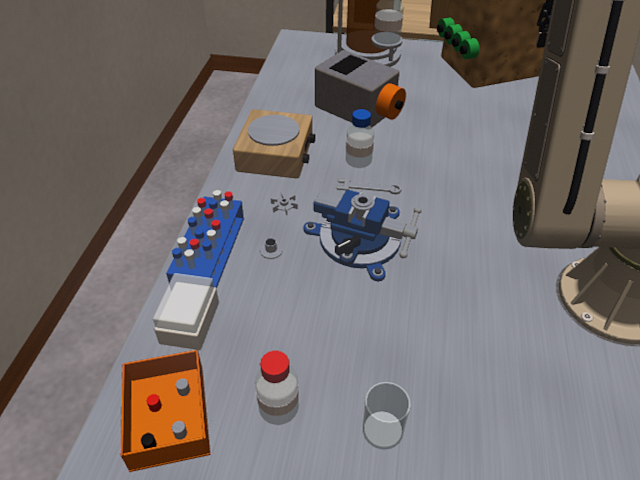

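Top view: the vise is at about px (350,282), with the knob at (311,267), pointer at (378,287) and red mark at (385,267). The wrench is to its right, and the ferrule and impeller lie beyond it. I'll enlarge that area.

```bash
python3 - <<'E'
import cv2
i=cv2.imread("pics/top0.png")[215:350,280:410]
cv2.imwrite("pics/crop0.png",cv2.resize(i,None,fx=4.4,fy=4.4,interpolation=cv2.INTER_CUBIC))
import pickle
c=pickle.load(open("c0.pkl","rb"))["top"];print(c["K"],c["R"],c["t"])
E
```

```text
[[487.51651815   0.         317.33485094]
 [  0.         487.51651815 241.66264907]
 [  0.           0.           1.        ]] [[ 0.02098675 -0.99971484  0.01139294]
 [-0.98088028 -0.02279394 -0.19327262]
 [ 0.19347719 -0.00711895 -0.98107895]] [-0.02468783  0.61349101  0.95848305]
```

View pics/crop0.png

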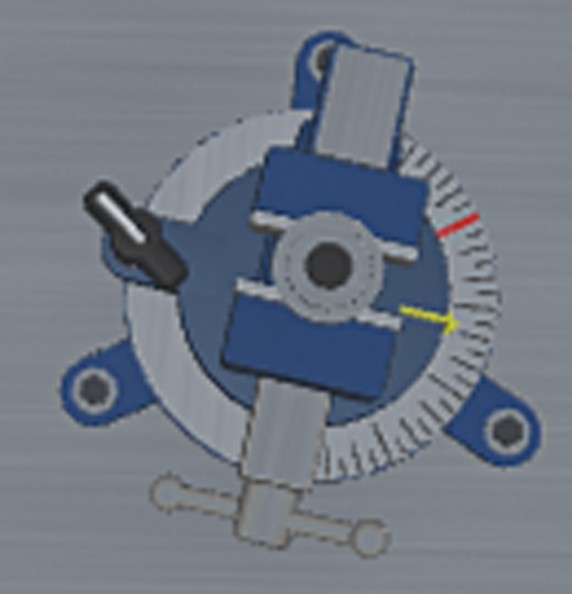

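```bash
cat > h.py <<'E'
import numpy as np
def back(c,uv,z):
    d=np.linalg.inv(c["K"])@[uv[0],uv[1],1]; d=c["R"].T@d; o=-c["R"].T@c["t"]
    return (o+d*(z-o[2])/d[2])[:2]
def proj(c,X):
    p=c["K"]@(c["R"]@np.asarray(X)+c["t"]); return p[:2]/p[2]
E
python3 - <<'E'
import pickle,numpy as np
from scipy.optimize import least_squares
from h import *
c=pickle.load(open("c0.pkl","rb"))["top"]
f=lambda p,z:back(c,((p[0]+.5)/4.4+279.5,(p[1]+.5)/4.4+214.5),z)
ring=np.array([f(p,.016) for p in [(250,118),(497,290),(350,480),(240,462),(127,300),(152,378),(480,385)]])
s=least_squares(lambda q:np.hypot(*(ring-q[:2]).T)-.092,[.5,0]);C=s.x;print("C",C,s.fun*1e3)
b=np.array([f(p,.014) for p in [(94,390),(508,430),(325,62)]]);print("bolts",b,b.mean(0),np.hypot(*(b-C).T),np.degrees(np.arctan2(*(b-C).T[::-1])))
for n,p,z in [("ptr",(457,324),.017),("ptr0",(401,310),.017),("red in",(437,235),.017),("red out",(479,215),.017),("knob",(136,240),.0725),("k1",(95,195),.0725),("k2",(178,283),.0725),("anvil far L",(337,42),.092),("far R",(413,62),.092),("nr L",(317,155),.092),("nr R",(392,168),.092)]:
    w=f(p,z);print(n,w.round(4),np.hypot(*(w-C)).round(4),np.degrees(np.arctan2(*(w-C)[::-1])).round(2))
c=pickle.load(open("c0.pkl","rb"))["top"]
for n,p,z in [("wrench",(433,255),0.005),("wrench2",(434,315),0.005),("ferr",(318,197),.014),("imp",(386,197),.01),("bblue",(490,265),.01)]:
    print(n,back(c,p,z).round(3))
E
```

```text
C [ 0.53915974 -0.08582174] [-1.02663573 -2.76150035  0.90333136 -1.08677348 -0.25017317 -1.78729805
 -0.00686816]
bolts [[ 0.48838632  0.02059174]
 [ 0.47351005 -0.18009198]
 [ 0.65383531 -0.09029783]] [ 0.53857723 -0.08326603] [0.11790575 0.11487716 0.11476289] [ 115.50736734 -124.85331013   -2.23527405]
ptr [ 0.524  -0.1552] 0.071 -102.35
ptr0 [ 0.5302 -0.1279] 0.0431 -102.02
red in [ 0.5675 -0.1456] 0.0662 -64.68
red out [ 0.5778 -0.1663] 0.0893 -64.34
knob [0.5539 0.0017] 0.0887 80.41
k1 [0.5746 0.0212] 0.1128 71.68
k2 [ 0.5344 -0.0182] 0.0678 94.06
anvil far L [ 0.6458 -0.0893] 0.1067 -1.89
far R [ 0.6371 -0.1246] 0.1053 -21.59
nr L [ 0.5924 -0.0805] 0.0535 5.74
nr R [ 0.5871 -0.1149] 0.0561 -31.22
wrench [ 0.601 -0.266]
wrench2 [ 0.47  -0.265]
ferr [ 0.724 -0.011]
imp [ 0.729 -0.163]
bblue [ 0.581 -0.389]
```

```bash
cat >> h.py <<'E'
from scipy.spatial.transform import Rotation as Ro
def rel(s,p,yaw):
    """tool-axes shift and yaw turn (about tool z) plus tilt fix to world pos p, tool-down with tool x at yaw deg"""
    q=s["orientation"];R=Ro.from_quat([q[1],q[2],q[3],q[0]])
    c,n=np.cos(np.radians(yaw)),np.sin(np.radians(yaw))
    T=Ro.from_matrix(np.array([[c,n,0],[n,-c,0],[0,0,-1.]]).T)
    return R.inv().apply(np.asarray(p)-s["tcp_pos"]).round(4),(R.inv()*T).as_rotvec().round(4)
E
python3 - <<'E'
from workcell import env
from h import *
s=env.get_state();print(rel(s,[.554,.001,.25],-46.5))
E
```

```text
(array([-4.348e-01, -5.361e-01,  3.000e-04]), array([-0.0006,  0.0016, -0.5024]))
```

carry_out(
  steps=[
    [0.1,-0.029,-0.0357,0,0,0,0],
    [0.1,-0.029,-0.0357,0,0,0,0],
    [0.1,-0.029,-0.0357,0,0,0,0],
    [0.1,-0.029,-0.0357,0,0,0,0],
    [0.1,-0.029,-0.0357,0,0,0,0],
    [0.1,-0.029,-0.0357,0,0,0,0],
    [0.1,-0.029,-0.0357,0,0,0,0],
    [0.1,-0.029,-0.0357,0,0,0,0],
    [0.1,-0.029,-0.0357,0,0,0,0],
    [0.1,-0.029,-0.0357,0,0,0,0],
    [0.1,-0.029,-0.0357,0,0,0,0],
    [0.1,-0.029,-0.0357,0,0,0,0],
    [0.1,-0.029,-0.0357,0,0,0,0],
    [0.1,-0.029,-0.0357,0,0,0,0],
    [0.1,-0.029,-0.0357,0,0,0,0],
    [0.1,0,0,0,0,0,-0.126],
    [0.1,0,0,0,0,0,-0.126],
    [0.1,0,0,0,0,0,-0.126],
    [0.1,0,0,0,0,0,-0.125],
    [0.1,0,0,0,0,0,0],
  ],
)

```text
clock: 2.6
tcp_pos: [0.5533, 0.0006, 0.2498]
orientation: [0.0, 0.919, -0.395, -0.0]
wrist_force: [-0.9, 0.1, -1.1]
finger_gap: 0.0473
```

```bash
python3 - <<'E'
from workcell import env
import cv2,pickle
c=env.read_camera("wrist");cv2.imwrite("pics/w1.png",c["color"][:,:,::-1])
pickle.dump(c,open("w1.pkl","wb"))
s=env.get_state();print(s["clock"],s["tcp_pos"],s["joint_pos"],s["finger_gap"])
E
```

```text
2.65 [0.55327197 0.00059783 0.24990541] [-1.43981560e-01  2.71550443e-01 -1.17809986e-02  1.28824746e+00
 -7.94859044e-05  2.24014903e+00] 0.046766644422999444
```

View pics/w1.png

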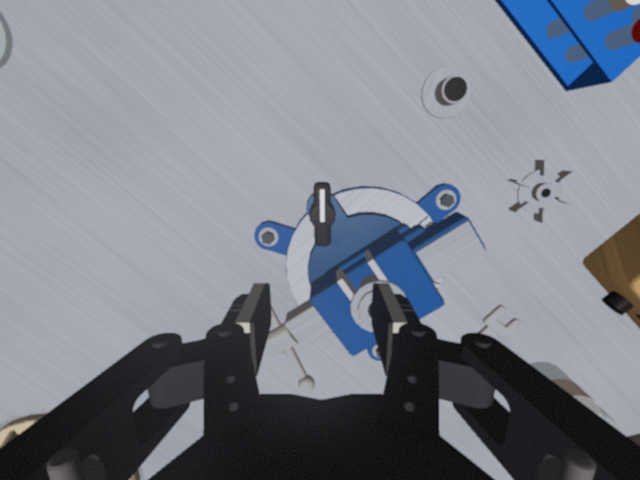

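The wrist view shows the wing upright at (322,183)–(322,243), so it is aligned across the jaws, and the vise is clear of the fingers. Next I'll cross-check the knob position.

```bash
python3 - <<'E'
import pickle
from h import *
c=pickle.load(open("w1.pkl","rb"))
from workcell import env
for p in [(322,183),(322,243),(322,213)]: print(back(c,p,.0725))
for p in [(267,237),(447,200)]: print('bolt',back(c,p,.014))
C=np.array([.539,-.0845])
for h in(-12,-10):print(h,C+.088*np.array([np.cos(np.radians(h+90)),np.sin(np.radians(h+90))]))
k=back(c,(322,213),.0725)
print(rel(env.get_state(),[k[0],k[1],.07],-46))
t=pickle.load(open("c0.pkl","rb"))["side"];print(proj(t,[k[0],k[1],.0725]))
E
```

```text
[0.57970887 0.02409552]
[ 0.53885147 -0.01467464]
[0.55981182 0.00521493]
bolt [0.48833853 0.02244556]
bolt [ 0.65465682 -0.092124  ]
-12 [0.55729623 0.00157699]
-10 [0.55428104 0.00216308]
(array([ 0.0012, -0.008 ,  0.1799]), array([ 0.0005,  0.0006, -0.0105]))
[346.55217881 242.24146239]
```

carry_out(
  steps=[
    [0.1,0.0005,-0.0045,0.03,0,0,-0.01],
    [0.1,0,0,0.03,0,0,0],
    [0.1,0,0,0.03,0,0,0],
    [0.1,0,0,0.03,0,0,0],
    [0.1,0,0,0.025,0,0,0],
    [0.1,0,0,0.02,0,0,0],
    [0.1,0,0,0.015,0,0,0],
    [0.1,0,0,0,0,0,0],
  ],
)

```text
clock: 3.65
tcp_pos: [0.5562, 0.0034, 0.0692]
orientation: [0.0, 0.921, -0.39, -0.001]
wrist_force: [-0.4, -0.4, -0.4]
finger_gap: 0.047
```

carry_out(
  steps=[
    [-1,0,0,0,0,0,0],
    [-1,0,0,0,0,0,0],
    [-1,0,0,0,0,0,0],
    [-1,0,0,0,0,0,0],
    [-1,0,0,0,0,0,0],
    [-1,0,0,0,0,0,0],
  ],
  grip_force=60,
)

```text
clock: 4.4
tcp_pos: [0.5575, 0.0035, 0.0714]
orientation: [-0.0, 0.921, -0.39, 0.001]
wrist_force: [-2.1, 1.9, 6.0]
finger_gap: 0.023
```

carry_out(
  steps=[
    [-1,0,0,0,0,0,-0.08],
    [-1,0,0,0,0,0,-0.08],
    [-1,0,0,0,0,0,-0.08],
    [-1,0,0,0,0,0,-0.08],
    [-1,0,0,0,0,0,0],
  ],
  grip_force=80,
)

```text
clock: 5.03
tcp_pos: [0.5574, 0.0036, 0.0715]
orientation: [-0.0, 0.971, -0.238, 0.001]
wrist_force: [-3.0, 1.5, 7.1]
finger_gap: 0.0224
```

```bash
python3 - <<'E'
from workcell import env
s=env.get_state();print({k:s[k] for k in("tcp_pos","wrist_force","ft_torque","finger_gap","joint_pos")})
E
```

```text
{'tcp_pos': array([0.55737234, 0.00359735, 0.07145607]), 'wrist_force': array([-2.9675128 ,  1.46794653,  7.09272481]), 'ft_torque': array([0.41137097, 0.6042327 , 0.1729745 ]), 'finger_gap': 0.022414103053436454, 'joint_pos': array([-1.37809496e-01,  3.96463599e-01, -2.95088128e-01,  8.78077019e-01,
        4.67824249e-04,  1.91285534e+00])}
```

carry_out(
  steps=[
    [-1,0,0,0,0,0,-0.08],
    [-1,0,0,0,0,0,-0.08],
    [-1,0,0,0,0,0,-0.08],
    [-1,0,0,0,0,0,-0.08],
    [-1,0,0,0,0,0,-0.08],
    [-1,0,0,0,0,0,-0.08],
    [-1,0,0,0,0,0,-0.08],
    [-1,0,0,0,0,0,-0.08],
    [-1,0,0,0,0,0,-0.08],
    [-1,0,0,0,0,0,0],
  ],
)

```text
clock: 6.28
tcp_pos: [0.557, 0.0036, 0.0714]
orientation: [-0.0, 0.993, 0.12, 0.0]
wrist_force: [-3.6, 2.0, 8.0]
finger_gap: 0.0221
```

```bash
python3 - <<'E'
from workcell import env
import cv2,pickle
s=env.get_state();print({k:s[k] for k in("tcp_pos","wrist_force","ft_torque","finger_gap","joint_pos")})
a=env.read_camera("top");pickle.dump(a,open("t2.pkl","wb"))
b=env.read_camera("wrist")
i=cv2.resize(a["color"][200:360,250:430,::-1],None,fx=3,fy=3,interpolation=cv2.INTER_CUBIC)
w=b["color"][100:340,190:450,::-1]
cv2.imwrite("pics/m2.png",cv2.hconcat([i,cv2.copyMakeBorder(w,0,240,0,0,cv2.BORDER_CONSTANT)]))
E
```

```text
{'tcp_pos': array([0.55698561, 0.00364406, 0.07141767]), 'wrist_force': array([-3.64905001,  2.01238088,  7.97306861]), 'ft_torque': array([0.35561693, 0.77080389, 0.13489215]), 'finger_gap': 0.022136026906368927, 'joint_pos': array([-1.37821856e-01,  3.96347971e-01, -2.95378492e-01,  8.78606779e-01,
        4.67647197e-04,  1.19291733e+00])}
```

View pics/m2.png

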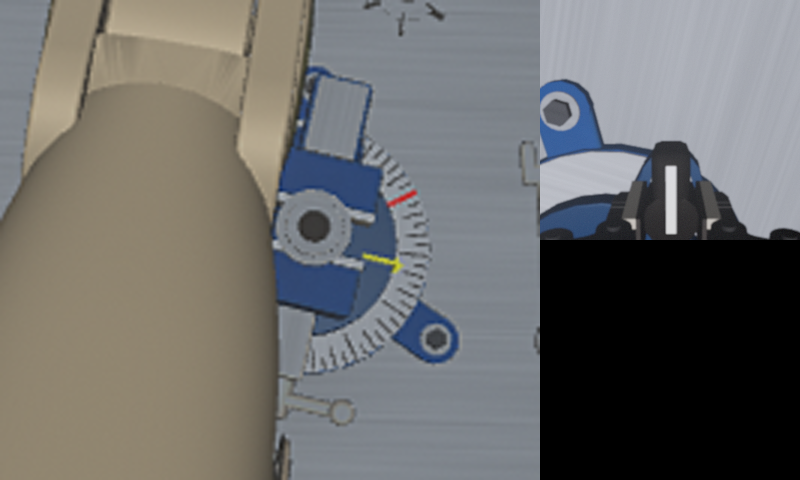

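carry_out(
  steps=[
    [-1,-0.00491,-0.00219,0,0,0,-0.06],
    [-1,-0.00491,-0.00219,0,0,0,-0.06],
    [-1,-0.00491,-0.00219,0,0,0,-0.06],
    [-1,-0.00491,-0.00219,0,0,0,-0.06],
    [-1,-0.00491,-0.00219,0,0,0,-0.06],
    [-1,-0.00491,-0.00219,0,0,0,-0.06],
    [-1,-0.00491,-0.00219,0,0,0,-0.06],
    [-1,-0.00491,-0.00219,0,0,0,-0.06],
    [-1,-0.00491,-0.00219,0,0,0,-0.06],
    [-1,-0.00491,-0.00219,0,0,0,-0.06],
    [-1,0,0,0,0,0,0],
    [-1,0,0,0,0,0,0],
  ],
)

```text
clock: 7.88
tcp_pos: [0.5066, -0.0004, 0.0715]
orientation: [-0.0, 0.913, 0.408, 0.003]
wrist_force: [3.7, 4.8, 2.8]
finger_gap: 0.022
```

```bash
cat > look.py <<'E'
import sys,cv2,pickle
from workcell import env
from h import *
n=sys.argv[1]
s=env.get_state();print({k:s[k].round(3) for k in("tcp_pos","orientation","wrist_force","ft_torque")},s["finger_gap"],s["clock"])
a=env.read_camera("top");pickle.dump(a,open(n+".pkl","wb"))
i=a["color"]
cv2.imwrite(f"pics/{n}.png",cv2.resize(i[225:345,300:410,::-1],None,fx=5,fy=5,interpolation=cv2.INTER_CUBIC))
# weighted pixel sets of yellow pointer and red mark on the ring, in the world plane z=17 mm
f=i.astype(float);r,g,b=f[...,0],f[...,1],f[...,2]
C=np.array([.5388,-.0845])
for nm,w in(("red",np.clip(r-np.maximum(g,b)-15,0,None)),("yellow",np.clip(np.minimum(r,g)-b-15,0,None))):
    m=np.zeros_like(w);m[225:345,350:410]=w[225:345,350:410];m[m<.15*m.max()]=0
    v,u=np.nonzero(m);k=m[v,u];P=np.array([back(a,(x,y),.017) for x,y in zip(u,v)])
    c0=np.average(P,axis=0,weights=k);e=np.linalg.eigh(np.cov(P.T,aweights=k))[1][:,1];e*=np.sign(e@(c0-C))
    print(nm,len(k),c0.round(4),"r",np.hypot(*(c0-C)).round(4),"ang",np.degrees(np.arctan2(*(c0-C)[::-1])).round(2),"dir",np.degrees(np.arctan2(e[1],e[0])).round(2))
E
python3 look.py t3; python3 - <<'E'
E
```

```text
{'tcp_pos': array([ 0.507, -0.   ,  0.071]), 'orientation': array([-0.   ,  0.913,  0.408,  0.003]), 'wrist_force': array([3.651, 4.785, 2.812]), 'ft_torque': array([ 1.074, -0.465,  0.145])} 0.02200302275595547 7.875
red 23 [ 0.5732 -0.1566] r 0.0799 ang -64.5 dir -63.15
yellow 31 [ 0.5613 -0.1416] r 0.0613 ang -68.49 dir -71.55
```

View pics/t3.png

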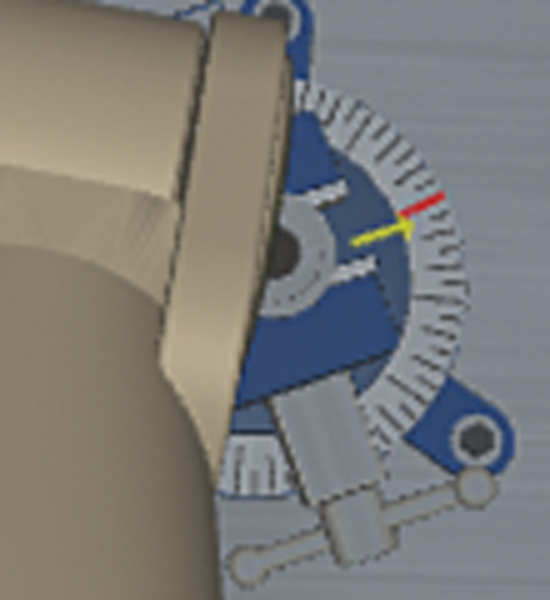

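The pointer tip at (413,228) is still about 4° short of the red mark, which runs from (400,215) to (443,196).

carry_out(
  steps=[
    [-1,-0.00266,-0.0012,0,0,0,-0.0325],
    [-1,-0.00266,-0.0012,0,0,0,-0.0325],
    [-1,0,0,0,0,0,0],
    [-1,0,0,0,0,0,0],
  ],
)

```text
clock: 8.43
tcp_pos: [0.5012, -0.0027, 0.0715]
orientation: [-0.0, 0.899, 0.437, 0.003]
wrist_force: [1.6, 6.0, 2.6]
finger_gap: 0.0221
```

```bash
python3 look.py t4; python3 - <<'E'
import pickle,cv2,numpy as np
a=pickle.load(open("t4.pkl","rb"))
i=cv2.resize(a["color"][250:285,362:402,::-1],None,fx=14,fy=14,interpolation=cv2.INTER_CUBIC);cv2.imwrite("pics/t4z.png",i)
E
```

```text
{'tcp_pos': array([ 0.501, -0.003,  0.071]), 'orientation': array([-0.   ,  0.899,  0.437,  0.003]), 'wrist_force': array([1.573, 6.034, 2.558]), 'ft_torque': array([ 1.183, -0.447,  0.194])} 0.02210787719502331 8.425
red 19 [ 0.574  -0.1582] r 0.0817 ang -64.46 dir -63.35
yellow 28 [ 0.5647 -0.1392] r 0.0605 ang -64.64 dir -66.52
```

View pics/t4z.png

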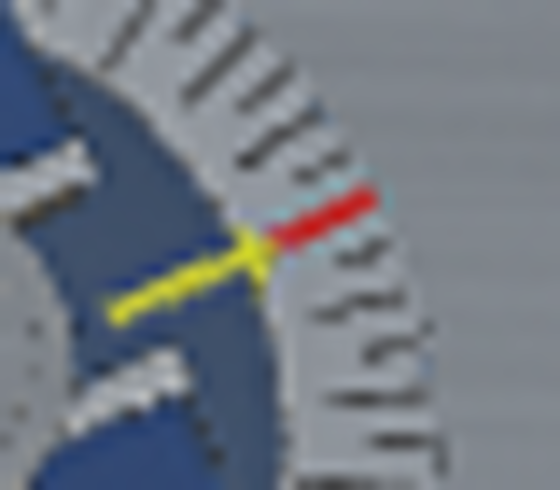

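Pointer line (110,315)→(272,243) and red mark (275,240)→(375,198) are collinear to within about 1 px of the 14x crop. Tightening now.

carry_out(
  steps=[
    [-1,0,0,0,0,0,0.08],
    [-1,0,0,0,0,0,0.08],
    [-1,0,0,0,0,0,0.08],
    [-1,0,0,0,0,0,0.08],
    [-1,0,0,0,0,0,0.08],
    [-1,0,0,0,0,0,0.08],
    [-1,0,0,0,0,0,0.08],
    [-1,0,0,0,0,0,0.08],
    [-1,0,0,0,0,0,0.08],
    [-1,0,0,0,0,0,0.08],
    [-1,0,0,0,0,0,0.08],
    [-1,0,0,0,0,0,0.08],
    [-1,0,0,0,0,0,0],
  ],
)

```text
clock: 10.1
tcp_pos: [0.5016, -0.0025, 0.0715]
orientation: [-0.002, 1.0, -0.028, 0.003]
wrist_force: [3.7, 7.0, 1.7]
finger_gap: 0.0225
```

```bash
python3 look.py t5
```

```text
{'tcp_pos': array([ 0.502, -0.002,  0.072]), 'orientation': array([-0.002,  1.   , -0.028,  0.003]), 'wrist_force': array([3.743, 6.998, 1.68 ]), 'ft_torque': array([ 1.364, -0.628, -0.116])} 0.022460751467541677 10.1
red 19 [ 0.574  -0.1582] r 0.0817 ang -64.46 dir -63.35
yellow 28 [ 0.5647 -0.1392] r 0.0605 ang -64.64 dir -66.52
```

carry_out(
  steps=[
    [-1,0,0,0,0,0,0.03],
    [-1,0,0,0,0,0,0.03],
    [-1,0,0,0,0,0,0.03],
    [-1,0,0,0,0,0,0.03],
    [-1,0,0,0,0,0,0.03],
    [-1,0,0,0,0,0,0],
  ],
)

```text
clock: 10.9
tcp_pos: [0.5017, -0.0025, 0.0715]
orientation: [-0.002, 0.995, -0.101, 0.003]
wrist_force: [4.0, 6.2, 2.0]
finger_gap: 0.0223
```

```bash
python3 look.py t6; python3 -c "
from workcell import env
print(env.get_state()['joint_pos'])"
```

```text
{'tcp_pos': array([ 0.502, -0.003,  0.072]), 'orientation': array([-0.002,  0.995, -0.101,  0.003]), 'wrist_force': array([4.017, 6.244, 1.982]), 'ft_torque': array([ 1.293, -0.706,  0.788])} 0.022251309924422664 10.9
red 19 [ 0.574  -0.1582] r 0.0817 ang -64.46 dir -63.36
yellow 28 [ 0.5647 -0.1392] r 0.0605 ang -64.64 dir -66.55
[-0.1672291   0.30001526 -0.44076863  0.8248008   0.003761    1.60655717]
```

carry_out(
  steps=[
    [0.1,0,0,0,0,0,0],
    [0.1,0,0,0,0,0,0],
    [0.1,0,0,0,0,0,0],
    [0.1,0,0,0,0,0,0],
    [0.1,0,0,-0.01,0,0,0],
    [0.1,0,0,-0.02,0,0,0],
    [0.1,0,0,-0.03,0,0,0],
    [0.1,0,0,-0.04,0,0,0],
    [0.1,0,0,-0.04,0,0,0],
    [0.1,0,0,-0.04,0,0,0],
    [0.1,0,-0.04,0,0,0,0],
    [0.1,0,-0.04,0,0,0,0],
    [0.1,0,-0.04,0,0,0,0],
    [0.1,0,-0.04,0,0,0,0],
    [0.1,0,-0.04,0,0,0,0],
    [0.1,0,-0.04,0,0,0,0],
    [0.1,0,0,0,0,0,0],
  ],
)

```text
clock: 13.08
tcp_pos: [0.5482, 0.2334, 0.2505]
orientation: [-0.0, 0.995, -0.101, 0.0]
wrist_force: [-0.4, -0.5, 0.3]
finger_gap: 0.0471
```

```bash
python3 look.py t7; python3 - <<'E'
import pickle,cv2,numpy as np
from h import *
a=pickle.load(open("t7.pkl","rb"))
# no-C fit: least-squares line through yellow shaft and red mark, in world plane
i=a["color"]
z=cv2.resize(i[250:285,362:402,::-1],None,fx=10,fy=10,interpolation=cv2.INTER_CUBIC)
y=cv2.resize(i[225:345,290:410,::-1],None,fx=3.3,fy=3.3,interpolation=cv2.INTER_CUBIC)
h=max(z.shape[0],y.shape[0]);p=lambda m:cv2.copyMakeBorder(m,0,h-m.shape[0],0,0,cv2.BORDER_CONSTANT)
cv2.imwrite("pics/t7z.png",cv2.hconcat([p(y),p(z)]))
E
```

```text
{'tcp_pos': array([0.548, 0.233, 0.25 ]), 'orientation': array([-0.   ,  0.995, -0.101,  0.   ]), 'wrist_force': array([-0.395, -0.488,  0.262]), 'ft_torque': array([-0.008,  0.006,  0.012])} 0.04712285028340686 13.075
red 19 [ 0.574  -0.1582] r 0.0817 ang -64.46 dir -63.35
yellow 28 [ 0.5647 -0.1392] r 0.0605 ang -64.64 dir -66.52
```

View pics/t7z.png

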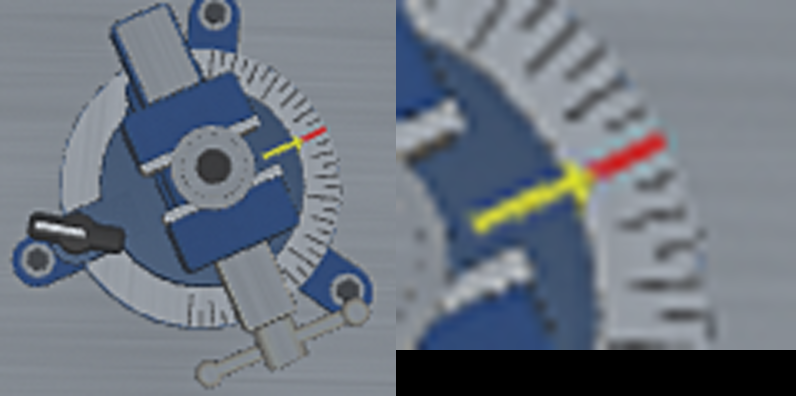

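carry_out(
  steps=[
    [0.1,0.0098,0.0391,0,0,0,0],
    [0.1,0.0098,0.0391,0,0,0,0],
    [0.1,0.0098,0.0391,0,0,0,0],
    [0.1,0.0098,0.0391,0,0,0,0],
    [0.1,0.0098,0.0391,0,0,0,0],
    [0.1,0.0098,0.0391,0,0,0,0],
    [0.1,0.0098,0.0391,0,0,0,0],
    [0.1,0.0098,0.0391,0,0,0,0],
    [0.1,0.0098,0.0391,0,0,0,0],
    [0.1,0.0098,0.0391,0,0,0,0],
    [0.1,0,0,0.02,0,0,0],
    [0.1,0,0,0.02,0,0,0],
    [0.1,0,0,0,0,0,0],
  ],
)

```text
clock: 14.75
tcp_pos: [0.5622, -0.1724, 0.2092]
orientation: [-0.0, 0.995, -0.104, -0.002]
wrist_force: [-0.9, 0.0, 0.4]
finger_gap: 0.0465
```

```bash
python3 - <<'E'
from workcell import env
import cv2,pickle
from h import *
c=env.read_camera("wrist");pickle.dump(c,open("w8.pkl","wb"))
u,v=proj(c,[.5675,-.147,.017]).astype(int);print(u,v)
i=c["color"][max(v-60,0):v+60,max(u-80,0):u+80,::-1];print(max(u-80,0),max(v-60,0))
cv2.imwrite("pics/w8.png",cv2.resize(i,None,fx=5,fy=5,interpolation=cv2.INTER_CUBIC))
E
```

```text
321 191
241 131
```

View pics/w8.png

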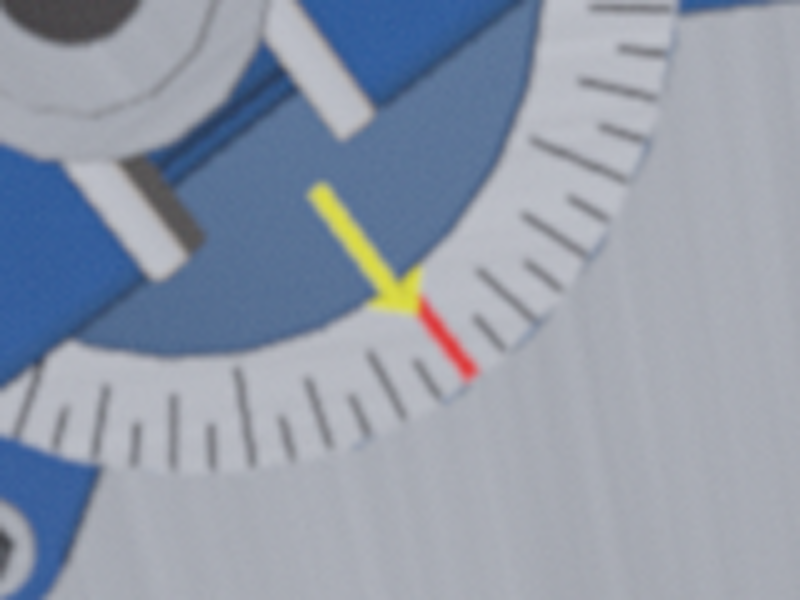

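```bash
python3 - <<'E'
import pickle,cv2
from h import *
from scipy.optimize import least_squares
c=pickle.load(open("w8.pkl","rb"));f=c["color"].astype(float)
r,g,b=f[...,0],f[...,1],f[...,2]
W={"red":np.clip(r-np.maximum(g,b)-25,0,None),"yel":np.clip(np.minimum(r,g)-b-25,0,None)}
pts={}
for n,w in W.items():
    m=np.zeros_like(w);m[150:215,290:350]=w[150:215,290:350]
    v,u=np.nonzero(m);k=m[v,u];P=np.array([back(c,(x,y),.017) for x,y in zip(u,v)]);pts[n]=(P,k)
Py,ky=pts["yel"];Pr,kr=pts["red"]
# scale centre: ring arc from bolt ears is rough; try a few centres, using local across-mark offsets at the shaft and outer red
for C in([.5388,-.0845],[.5386,-.0833],[.540,-.086],[.5375,-.083]):
    C=np.array(C)
    out=[]
    for P,k in pts.values():
        d=P-C;R=np.hypot(*d.T);a=np.degrees(np.arctan2(d[:,1],d[:,0]));out.append((R,a,k))
    s=""
    for lo,hi,o in((.045,.053,1),(.053,.061,1),(.061,.075,1),(.078,.084,0),(.084,.090,0)):
        R,a,k=out[o];q=(R>lo)&(R<hi);s+=f" {np.average(a[q],weights=k[q]):.2f}({k[q].sum():.0f})"
    print(C,s,"R",out[1][0].min().round(4),out[1][0].max().round(4),out[0][0].min().round(4),out[0][0].max().round(4))
E
```

```text
[ 0.5388 -0.0845]  -65.69(2825) -65.65(2861) -64.96(6649) -63.62(2074) -63.73(1353) R 0.042 0.0719 0.0696 0.0884
[ 0.5386 -0.0833]  -66.04(2921) -65.96(2866) -65.28(7031) -63.90(2194) -63.92(1715) R 0.0432 0.073 0.0708 0.0896
[ 0.54  -0.086]  -66.23(2838) -66.10(2842) -65.28(5933) -63.98(2136) -63.97(766) R 0.0402 0.07 0.0677 0.0865
[ 0.5375 -0.083 ]  -65.03(2850) -65.06(2852) -64.57(7318) -63.27(2184) -63.36(1943) R 0.0439 0.0738 0.0715 0.0903
```

```bash
python3 - <<'E'
import pickle,cv2
from h import *
from scipy.optimize import least_squares
c=pickle.load(open("w8.pkl","rb"))
f=lambda p:back(c,((p[0]+.5)/5+240.5,(p[1]+.5)/5+130.5),.0165)
o=np.array([f(p) for p in[(677,15),(650,130),(605,240),(535,325),(475,375),(370,440),(285,465),(210,473),(120,465),(20,435)]])
i=np.array([f(p) for p in[(542,0),(525,100),(490,180),(430,250),(330,320),(240,350),(150,352),(80,342)]])
s=least_squares(lambda q:np.r_[np.hypot(*(o-q[:2]).T)-q[2],np.hypot(*(i-q[:2]).T)-q[3]],[.539,-.084,.092,.068]);print(s.x,(s.fun*1e3).round(1))
# ticks: (inner end, outer end) crop px; 30-deg ones etc.
T=[((370,352),(407,417)),((307,378),(330,447)),((238,368),(253,466)),((174,395),(174,467)),((105,385),(96,460)),((478,268),(535,325)),((524,213),(586,255)),((532,140),(626,182)),((580,80),(655,98)),((590,7),(668,8))]
L=[(f(a),f(b)) for a,b in T]
def res(q):
    r=[]
    for a,b in L:
        d=(b-a)/np.linalg.norm(b-a);r.append(d[0]*(q-a)[1]-d[1]*(q-a)[0])
    return np.array(r)
s2=least_squares(res,[.539,-.084]);print("ticks C",s2.x,(s2.fun*1e3).round(1))
for C in(s.x[:2],s2.x,np.array([.5375,-.083])):
    A=[np.degrees(np.arctan2(*((a+b)/2-C)[::-1])) for a,b in L]
    off=np.array([20,10,0,-10,-20,40,50,60,70,80]);print(C,"10deg ticks minus nominal -> red at",(np.array(A)-off+30).round(2),np.mean(np.array(A)-off+30))
    g=lambda p:np.degrees(np.arctan2(*(f(p)-C)[::-1])).round(2)
    print(" shaft",g((320,190)),g((350,233)),g((380,272)),"tip",g((417,313)),"red out",g((471,374)),"red mid",g((450,340)))
E
```

```text
[ 0.53904899 -0.08264432  0.09043182  0.06679576] [ 0.5 -0.1  0.8 -0.  -0.5  0.4  0.3  0.1 -0.4 -1.1 -0.4 -0.1  0.1 -0.6
 -0.4  0.2  0.2  1.1]
ticks C [ 0.53872286 -0.08201801] [ 1.9 -0.6 -1.3 -0.4  3.3 -2.6 -1.2 -0.5 -0.1  3.3]
[ 0.53904899 -0.08264432] 10deg ticks minus nominal -> red at [-64.12 -64.32 -64.21 -64.17 -64.14 -64.54 -64.32 -64.62 -64.53 -64.56] -64.35184876278619
 shaft -66.46 -66.57 -66.24 tip -65.33 red out -64.46 red mid -63.93
[ 0.53872286 -0.08201801] 10deg ticks minus nominal -> red at [-64.03 -64.13 -63.95 -63.84 -63.75 -64.6  -64.48 -64.85 -64.83 -64.92] -64.33838440916283
 shaft -66.4 -66.51 -66.2 tip -65.31 red out -64.45 red mid -63.92
[ 0.5375 -0.083 ] 10deg ticks minus nominal -> red at [-63.02 -63.22 -63.12 -63.17 -63.24 -63.53 -63.41 -63.79 -63.86 -64.06] -63.441927015894024
 shaft -64.46 -64.92 -64.84 tip -64.13 red out -63.47 red mid -62.85
```

Close up, the pointer looks about 1–2° short of the mark, although the coarse top view showed 0.2°. I'll look closer to settle it.

carry_out(
  steps=[
    [0.1,0,0.01,0.02,0,0,0],
    [0.1,0,0.01,0.025,0,0,0],
    [0.1,0,0,0.025,0,0,0],
    [0.1,0,0,0,0,0,0],
  ],
)

```text
clock: 15.3
tcp_pos: [0.5589, -0.1911, 0.1397]
orientation: [-0.0, 0.995, -0.103, -0.001]
wrist_force: [0.0, 0.4, 1.1]
finger_gap: 0.0471
```

```bash
cat > close.py <<'E'
import sys,cv2,pickle
from workcell import env
from h import *
n=sys.argv[1]
c=env.read_camera("wrist");pickle.dump(c,open(n+".pkl","wb"))
print("cam",(-c["R"].T@c["t"]).round(3))
u,v=proj(c,[.5675,-.147,.017]).astype(int);x0,y0=max(u-90,0),max(v-70,0);print(u,v,x0,y0)
i=c["color"][y0:v+70,x0:u+90,::-1]
cv2.imwrite(f"pics/{n}.png",cv2.resize(i,None,fx=4.4,fy=4.4,interpolation=cv2.INTER_CUBIC))
E
python3 close.py w9
```

```text
cam [ 0.575 -0.121  0.262]
319 178 229 108
```

View pics/w9.png

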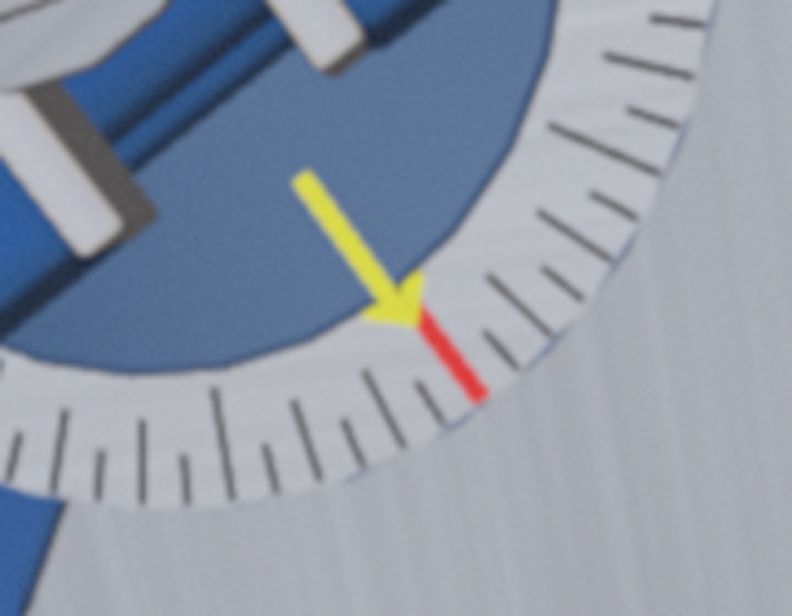

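```bash
cat > ang.py <<'E'
import sys,pickle
from h import *
from scipy.optimize import least_squares
from scipy.ndimage import gaussian_filter
import cv2
c=pickle.load(open(sys.argv[1]+".pkl","rb"))
S=4
# rectify: world plane z=17mm, 0.2 mm grid, rows = radius, cols = bearing, about C
def unwrap(C,rs,an):
    A,Rr=np.meshgrid(np.radians(an),rs)
    X=np.stack([C[0]+Rr*np.cos(A),C[1]+Rr*np.sin(A),np.full_like(A,.017)],-1)
    p=(X@c["R"].T+c["t"])@c["K"].T;p=(p[...,:2]/p[...,2:]).astype(np.float32)
    return cv2.remap(c["color"],p[...,0],p[...,1],cv2.INTER_LINEAR).astype(float)
an=np.arange(-75,-55,.05)
def bear(C,rs,kind):
    im=unwrap(C,rs,an);r,g,b=im[...,0],im[...,1],im[...,2]
    w=np.clip((r-(g+b)/2 if kind=="red" else np.minimum(r,g)-b),0,None)
    w=np.clip(w-.3*w.max(1,keepdims=True),0,None);return (w@an)/w.sum(1)
ry=np.arange(.045,.060,.003);rr=np.arange(.080,.087,.0015)
def ticks(C):
    # 10-degree marks: dark minima at bearing red+k*5, at r=85 mm
    full=np.arange(-150,-10,.05);m=unwrap(C,np.arange(.083,.087,.001),full).mean((0,2));d=np.clip(gaussian_filter(m,60)-m-8,0,None)
    return full,d
for C in([.539,-.0826],[.5385,-.0833],[.538,-.083],[.5388,-.0845]):
    print(C,"yel",bear(C,ry,"y").round(2),"red",bear(C,rr,"red").round(2))
# centre across the mark such that yellow and red bearings are each constant with radius
def res(q):
    C=q[:2];return np.r_[(bear(C,ry,"y")-q[2])*ry*17.45,(bear(C,rr,"red")-q[3])*rr*17.45,(np.array(C)-[.5388,-.0833])*1e3*.3]
s=least_squares(res,[.5388,-.0833,-66,-64],diff_step=1e-4);print("fit",s.x.round(4),"short by",(s.x[3]-s.x[2]).round(2))
E
python3 ang.py w9;python3 ang.py w8
```

```text
[0.539, -0.0826] yel [-66.65 -66.57 -66.47 -66.4  -66.33] red [-64.41 -64.34 -64.38 -64.39 -64.35]
[0.5385, -0.0833] yel [-65.71 -65.67 -65.66 -65.63 -65.61] red [-63.86 -63.8  -63.88 -63.86 -63.86]
[0.538, -0.083] yel [-65.28 -65.28 -65.26 -65.25 -65.25] red [-63.64 -63.59 -63.63 -63.67 -63.63]
[0.5388, -0.0845] yel [-65.32 -65.33 -65.36 -65.38 -65.39] red [-63.62 -63.68 -63.69 -63.67 -63.74]
fit [  0.5387  -0.0834 -65.8195 -63.9559] short by 1.86
[0.539, -0.0826] yel [-66.9  -66.93 -66.77 -66.64 -66.67] red [-64.38 -64.33 -64.36 -64.4  -64.35]
[0.5385, -0.0833] yel [-65.93 -66.01 -65.97 -65.82 -65.9 ] red [-63.83 -63.8  -63.86 -63.87 -63.83]
[0.538, -0.083] yel [-65.55 -65.64 -65.56 -65.51 -65.58] red [-63.61 -63.57 -63.62 -63.67 -63.64]
[0.5388, -0.0845] yel [-65.68 -65.64 -65.76 -65.65 -65.59] red [-63.61 -63.66 -63.7  -63.67 -63.68]
fit [  0.5386  -0.0833 -66.0796 -63.9341] short by 2.15
```

```bash
python3 ang.py t7; python3 - <<'E'
from workcell import env
from h import *
s=env.get_state();q=s["orientation"]
print(rel(s,[.5016,-.0025,.25],-10)) 
E
```

```text
[0.539, -0.0826] yel [   nan -65.84 -65.22 -65.29 -65.48] red [-65.31 -65.32 -65.22 -65.13 -65.17]
[0.5385, -0.0833] yel [   nan -64.83 -64.45 -64.39 -64.73] red [-64.79 -64.77 -64.65 -64.63 -64.64]
[0.538, -0.083] yel [   nan -64.58 -64.   -64.17 -64.4 ] red [-64.54 -64.57 -64.47 -64.4  -64.45]
[0.5388, -0.0845] yel [-64.65 -64.19 -64.4  -64.16 -64.44] red [-64.61 -64.51 -64.46 -64.51 -64.42]
(array([-0.0957, -0.173 , -0.109 ]), array([ 0.0001,  0.0003, -0.0316]))ang.py:18: RuntimeWarning: invalid value encountered in divide
  w=np.clip(w-.3*w.max(1,keepdims=True),0,None);return (w@an)/w.sum(1)
Traceback (most recent call last):
  File "ang.py", line 29, in <module>
    s=least_squares(res,[.5388,-.0833,-66,-64],diff_step=1e-4);print("fit",s.x.round(4),"short by",(s.x[3]-s.x[2]).round(2))
ValueError: Residuals are not finite in the initial point.
```

Wrist and top views disagree: 1.7° short against 0°. I'll pin the scale centre with the 5° graduations in the close image.

```bash
cat > ang2.py <<'E'
import sys,io,contextlib
with contextlib.redirect_stdout(io.StringIO()):
    try: exec(open("ang.py").read())
    except ValueError: pass
full=np.arange(-130,-20,.05)
def tk(C,q0):
    # residual of each dark tick from 5-degree grid anchored at q0 (bearing of red), at two radii; red itself left out
    out=[];ks=[]
    for R0 in(.0835,.087):
        m=unwrap(C,np.arange(R0-.001,R0+.0011,.0005),full).mean((0,2))
        for k in list(range(-10,0))+list(range(1,10)):
            q=abs(full-(q0+5*k))<1.9
            if q.sum()<70: continue
            w=np.clip(np.percentile(m[q],70)-m[q]-12,0,None)
            out.append((w@full[q]/w.sum()-(q0+5*k)) if w.sum()>300 else np.nan);ks.append((R0,k))
    return np.array(out),ks
x=np.array([.5385,-.083,-63.8])
a,ks=tk(x[:2],x[2]);ok=np.isfinite(a)&(abs(a)<1.8)
print([k for k,o in zip(ks,ok) if o],a[ok].round(2))
s=least_squares(lambda p:np.nan_to_num(tk(p[:2],p[2])[0][ok]),x,diff_step=[2e-4,2e-3,1e-3],loss="soft_l1",f_scale=.2)
C=s.x[:2];print("C,q0",s.x.round(4),"res",s.fun.round(2))
print("yel",bear(C,ry,"y").round(2),"red",bear(C,rr,"red").round(2))
E
python3 ang2.py w9; python3 ang2.py w8
```

```text
[(0.0835, -10), (0.0835, -9), (0.0835, -8), (0.0835, -7), (0.0835, -6), (0.0835, -5), (0.0835, -4), (0.0835, -3), (0.0835, -2), (0.0835, -1), (0.0835, 1), (0.0835, 2), (0.0835, 3), (0.0835, 4), (0.0835, 5), (0.0835, 6), (0.0835, 7), (0.0835, 8), (0.087, -10), (0.087, -9), (0.087, -8), (0.087, -7), (0.087, -6), (0.087, -5), (0.087, -4), (0.087, -3), (0.087, -2), (0.087, -1), (0.087, 1), (0.087, 2), (0.087, 3), (0.087, 4), (0.087, 5), (0.087, 6), (0.087, 7), (0.087, 8)] [ 0.   -0.01 -0.02  0.02 -0.01 -0.02 -0.04 -0.04 -0.1  -0.1  -0.18 -0.21
 -0.25 -0.3  -0.34 -0.37 -0.44 -0.49 -0.03 -0.03 -0.06 -0.04 -0.04 -0.04
 -0.05 -0.07 -0.12 -0.12 -0.18 -0.25 -0.26 -0.32 -0.34 -0.42 -0.47 -0.51]
[(0.0835, -10), (0.0835, -9), (0.0835, -8), (0.0835, -7), (0.0835, -6), (0.0835, -5), (0.0835, -4), (0.0835, -3), (0.0835, -2), (0.0835, -1), (0.0835, 1), (0.0835, 2), (0.0835, 3), (0.0835, 4), (0.0835, 5), (0.0835, 6), (0.0835, 7), (0.0835, 8), (0.087, -10), (0.087, -9), (0.087, -8), (0.087, -7), (0.087, -6), (0.087, -5), (0.087, -4), (0.087, -3), (0.087, -2), (0.087, -1), (0.087, 1), (0.087, 2), (0.087
[... 1233 characters left out ...]
allback)
    f_new = fun(x_new)
    self._update_fun()
    ~~~~~~~~~~~~~~~~^^
    self.f = self.fun_wrapped(xp_copy(self.x))
             ~~~~~~~~~~~~~~~~^^^^^^^^^^^^^^^^^
    return np.atleast_1d(self.fun(x))
                         ~~~~~~~~^^^
    return self.f(x, *self.args, **self.kwargs)
           ~~~~~~^^^^^^^^^^^^^^^^^^^^^^^^^^^^^^
  File "ang2.py", line 20, in <lambda>
    s=least_squares(lambda p:np.nan_to_num(tk(p[:2],p[2])[0][ok]),x,diff_step=[2e-4,2e-3,1e-3],loss="soft_l1",f_scale=.2)
                                           ~~~~~~~~~~~~~~~~~^^^^
IndexError: boolean index did not match indexed array along axis 0; size of axis is 38 but size of corresponding boolean axis is 36
```

```bash
sed -i 's/-130,-20,.05/-134,-10,.05/; s/range(1,10)/range(1,9)/' ang2.py; python3 ang2.py w9 | tail -3; python3 ang2.py w8 | tail -3
```

```text
0.01 -0.01  0.01  0.02 -0.01  0.01  0.01  0.   -0.03 -0.01 -0.    0.01
  0.01  0.02 -0.02  0.01  0.   -0.02  0.    0.   -0.   -0.01 -0.01 -0.  ]
yel [-66.75 -66.65 -66.6  -66.53 -66.46] red [-64.44 -64.39 -64.46 -64.41 -64.42]
  0.    0.01  0.03  0.01 -0.01 -0.02  0.01  0.03 -0.07 -0.06  0.01  0.02
  0.01  0.01 -0.02 -0.   -0.04  0.02 -0.02  0.   -0.06 -0.01 -0.01 -0.03]
yel [-66.79 -66.83 -66.73 -66.55 -66.59] red [-64.31 -64.28 -64.33 -64.33 -64.29]
```

```bash
cat >> ang2.py <<'E'
ra=np.arange(.060,.0735,.0015)
print("head",C.round(4),ra.round(4),bear(C,ra,"y").round(2))
E
python3 ang2.py w9 | tail -3;python3 ang2.py w8 | tail -2
```

```text
0.01  0.02 -0.02  0.01  0.   -0.02  0.    0.   -0.   -0.01 -0.01 -0.  ]
yel [-66.75 -66.65 -66.6  -66.53 -66.46] red [-64.44 -64.39 -64.46 -64.41 -64.42]
head [ 0.5394 -0.0832] [0.06   0.0615 0.063  0.0645 0.066  0.0675 0.069  0.0705 0.072 ] [-66.39 -66.36 -66.33 -66.33 -65.61 -65.7  -65.7  -65.43 -65.31]
yel [-66.79 -66.83 -66.73 -66.55 -66.59] red [-64.31 -64.28 -64.33 -64.33 -64.29]
head [ 0.5391 -0.083 ] [0.06   0.0615 0.063  0.0645 0.066  0.0675 0.069  0.0705 0.072 ] [-66.52 -66.52 -66.39 -66.42 -66.5  -65.56 -65.58 -65.38 -65.19]
```

Both wrist shots put the pointer 1–1.8° short, and the red graduation agrees with the 5° tick grid. I'll go back, slacken, add about 1.3°, retighten and look again.

carry_out(
  steps=[
    [0.1,0,0,-0.035,0,0,0],
    [0.1,0,0,-0.04,0,0,0],
    [0.1,0,0,-0.035,0,0,0],
    [0.1,-0.0191,-0.0346,0,0,0,0],
    [0.1,-0.0191,-0.0346,0,0,0,0],
    [0.1,-0.0191,-0.0346,0,0,0,0],
    [0.1,-0.0191,-0.0346,0,0,0,0],
    [0.1,-0.0191,-0.0346,0,0,0,0],
    [0.1,0,0,0,0,0,0],
  ],
)

```text
clock: 16.48
tcp_pos: [0.5016, -0.0003, 0.2528]
orientation: [0.0, 0.995, -0.101, 0.002]
wrist_force: [-0.4, -0.2, -0.5]
finger_gap: 0.0469
```

```bash
python3 - <<'E'
from workcell import env
from h import *
print(rel(env.get_state(),[.502,-.0027,.0705],-11.6)) 
E
```

```text
(array([0.0003, 0.0023, 0.1823]), array([-0.0003, -0.0032,  0.0004]))
```

carry_out(
  steps=[
    [0.1,0,0.0023,0.03,0,0,0],
    [0.1,0,0,0.03,0,0,0],
    [0.1,0,0,0.03,0,0,0],
    [0.1,0,0,0.03,0,0,0],
    [0.1,0,0,0.027,0,0,0],
    [0.1,0,0,0.02,0,0,0],
    [0.1,0,0,0.015,0,0,0],
    [0.1,0,0,0,0,0,0],
    [-1,0,0,0,0,0,0],
    [-1,0,0,0,0,0,0],
    [-1,0,0,0,0,0,0],
    [-1,0,0,0,0,0,0],
    [-1,0,0,0,0,0,0],
    [-1,0,0,0,0,0,0],
  ],
  grip_force=80,
)

```text
clock: 18.23
tcp_pos: [0.5014, -0.0048, 0.0697]
orientation: [0.0, 0.995, -0.103, 0.0]
wrist_force: [-3.3, 0.4, 6.0]
finger_gap: 0.0224
```

carry_out(
  steps=[
    [-1,0,0,0,0,0,-0.08],
    [-1,0,0,0,0,0,-0.08],
    [-1,0,0,0,0,0,-0.08],
    [-1,0,0,0,0,0,-0.08],
    [-1,0,0,0,0,0,-0.08],
    [-1,0,0,0,0,0,-0.08],
    [-1,0,0,0,0,0,-0.08],
    [-1,0,0,0,0,0,-0.08],
    [-1,0,0,0,0,0,-0.08],
    [-1,0,0,0,0,0,-0.08],
    [-1,0,0,0,0,0,-0.08],
    [-1,0,0,0,0,0,-0.08],
    [-1,0,0,0,0,0,0],
  ],
)

```text
clock: 19.85
tcp_pos: [0.503, -0.0044, 0.0697]
orientation: [0.0, 0.93, 0.368, 0.002]
wrist_force: [2.2, 2.9, 4.0]
finger_gap: 0.0226
```

```bash
python3 look.py t10
```

```text
{'tcp_pos': array([ 0.503, -0.004,  0.07 ]), 'orientation': array([0.   , 0.93 , 0.368, 0.002]), 'wrist_force': array([2.151, 2.933, 4.022]), 'ft_torque': array([ 0.513, -0.202,  0.168])} 0.022567158798212455 19.85
red 19 [ 0.574  -0.1582] r 0.0817 ang -64.46 dir -63.4
yellow 28 [ 0.5647 -0.1393] r 0.0606 ang -64.66 dir -66.67
```

carry_out(
  steps=[
    [-1,-0.00125,-0.0004,0,0,0,-0.015],
    [-1,-0.00125,-0.0004,0,0,0,-0.015],
    [-1,0,0,0,0,0,0],
    [-1,0,0,0,0,0,0],
  ],
)

```text
clock: 20.4
tcp_pos: [0.5009, -0.0054, 0.0697]
orientation: [0.0, 0.924, 0.382, 0.002]
wrist_force: [2.4, 5.0, 5.2]
finger_gap: 0.0224
```

```bash
python3 look.py t11;python3 - <<'E'
import pickle,numpy as np,cv2
from h import *
# rotation of the vise between pictures: register the vise part (jaw/pointer, right of the arm) by ECC
a=[pickle.load(open(n+".pkl","rb")) for n in("t7","t10","t11")]
def patch(c):
    C=(.539,-.0833);g=np.arange(-75,75,.5)*1e-3;X,Y=np.meshgrid(g,g)
    return cv2.cvtColor(c["color"],cv2.COLOR_RGB2GRAY).astype(np.float32)
box=(slice(255,335),slice(350,388))
for i in(1,2):
    print(i,"diff",np.abs(patch(a[0])[box]-patch(a[i])[box]).mean())
E
```

```text
{'tcp_pos': array([ 0.501, -0.005,  0.07 ]), 'orientation': array([0.   , 0.924, 0.382, 0.002]), 'wrist_force': array([2.403, 5.007, 5.187]), 'ft_torque': array([ 0.849, -0.416,  0.03 ])} 0.02242100730986914 20.4
red 20 [ 0.5738 -0.1579] r 0.0813 ang -64.51 dir -61.96
yellow 28 [ 0.566  -0.1385] r 0.0605 ang -63.24 dir -65.12
1 diff 9.443092
2 diff 13.949342
```

carry_out(
  steps=[
    [-1,0,0,0,0,0,0.08],
    [-1,0,0,0,0,0,0.08],
    [-1,0,0,0,0,0,0.08],
    [-1,0,0,0,0,0,0.08],
    [-1,0,0,0,0,0,0.08],
    [-1,0,0,0,0,0,0.08],
    [-1,0,0,0,0,0,0.08],
    [-1,0,0,0,0,0,0.08],
    [-1,0,0,0,0,0,0.08],
    [-1,0,0,0,0,0,0.08],
    [-1,0,0,0,0,0,0.08],
    [-1,0,0,0,0,0,0.06],
    [-1,0,0,0,0,0,0.03],
    [-1,0,0,0,0,0,0.03],
    [-1,0,0,0,0,0,0.03],
    [-1,0,0,0,0,0,0],
  ],
)

```text
clock: 22.45
tcp_pos: [0.4988, -0.0071, 0.0696]
orientation: [0.002, 0.992, -0.124, 0.0]
wrist_force: [-3.2, -2.6, 11.6]
finger_gap: 0.0223
```

```bash
python3 look.py t12
```

```text
{'tcp_pos': array([ 0.499, -0.007,  0.07 ]), 'orientation': array([ 0.002,  0.992, -0.124,  0.   ]), 'wrist_force': array([-3.181, -2.561, 11.598]), 'ft_torque': array([-0.664,  0.903, -0.039])} 0.022316764850890902 22.45
red 20 [ 0.5738 -0.1579] r 0.0813 ang -64.52 dir -61.97
yellow 27 [ 0.5659 -0.1385] r 0.0604 ang -63.34 dir -65.84
```

carry_out(
  steps=[
    [-1,0,0,0,0,0,0.03],
    [-1,0,0,0,0,0,0.03],
    [-1,0,0,0,0,0,0.03],
    [-1,0,0,0,0,0,0],
  ],
)

```text
clock: 23.0
tcp_pos: [0.4986, -0.007, 0.0696]
orientation: [0.002, 0.986, -0.167, 0.0]
wrist_force: [-3.6, -3.3, 12.6]
finger_gap: 0.0223
```

```bash
python3 look.py t13
```

```text
{'tcp_pos': array([ 0.499, -0.007,  0.07 ]), 'orientation': array([ 0.002,  0.986, -0.167,  0.   ]), 'wrist_force': array([-3.601, -3.251, 12.617]), 'ft_torque': array([-0.652,  1.052,  0.827])} 0.022251074346660637 23.0
red 20 [ 0.5738 -0.1579] r 0.0813 ang -64.52 dir -61.97
yellow 27 [ 0.5659 -0.1385] r 0.0604 ang -63.34 dir -65.84
```

carry_out(
  steps=[
    [0.1,0,0,0,0,0,0],
    [0.1,0,0,0,0,0,0],
    [0.1,0,0,0,0,0,0],
    [0.1,0,0,0,0,0,0],
    [0.1,0,0,-0.01,0,0,0],
    [0.1,0,0,-0.02,0,0,0],
    [0.1,0,0,-0.03,0,0,0],
    [0.1,0,0,-0.04,0,0,0],
    [0.1,0,0,-0.04,0,0,0],
    [0.1,0,0,-0.04,0,0,0],
    [0.1,0.0234,0.0308,0,0,0,0],
    [0.1,0.0234,0.0308,0,0,0,0],
    [0.1,0.0234,0.0308,0,0,0,0],
    [0.1,0.0234,0.0308,0,0,0,0],
    [0.1,0.0234,0.0308,0,0,0,0],
    [0.1,0,0,0,0,0,0],
    [0.1,0,0,0.035,0,0,0],
    [0.1,0,0,0.04,0,0,0],
    [0.1,0,0,0.035,0,0,0],
    [0.1,0,0,0,0,0,0],
  ],
)

```text
clock: 25.55
tcp_pos: [0.5565, -0.1879, 0.136]
orientation: [-0.001, 0.986, -0.167, -0.003]
wrist_force: [-0.2, 0.3, 0.5]
finger_gap: 0.0469
```

```bash
python3 close.py w14; python3 ang2.py w14|tail -3; python3 ang.py w14
```

```text
cam [ 0.581 -0.121  0.258]
317 183 227 113
  0.01 -0.   -0.   -0.   -0.   -0.01  0.01 -0.02 -0.02  0.01  0.    0.  ]
yel [-65.68 -65.57 -65.46 -65.37 -65.28] red [-64.39 -64.39 -64.39 -64.39 -64.4 ]
head [ 0.5395 -0.0833] [0.06   0.0615 0.063  0.0645 0.066  0.0675 0.069  0.0705 0.072 ] [-65.21 -65.17 -65.13 -65.1  -64.2  -64.3  -64.28 -64.29 -64.32]
[0.539, -0.0826] yel [-65.52 -65.4  -65.3  -65.21 -65.14] red [-64.28 -64.28 -64.28 -64.28 -64.29]
[0.5385, -0.0833] yel [-64.55 -64.5  -64.45 -64.4  -64.37] red [-63.74 -63.75 -63.76 -63.77 -63.79]
[0.538, -0.083] yel [-64.15 -64.11 -64.09 -64.06 -64.06] red [-63.52 -63.53 -63.54 -63.55 -63.58]
[0.5388, -0.0845] yel [-64.2  -64.18 -64.14 -64.12 -64.11] red [-63.56 -63.57 -63.59 -63.61 -63.65]
fit [  0.5386  -0.0834 -64.4907 -63.7988] short by 0.69
```

View pics/w14.png

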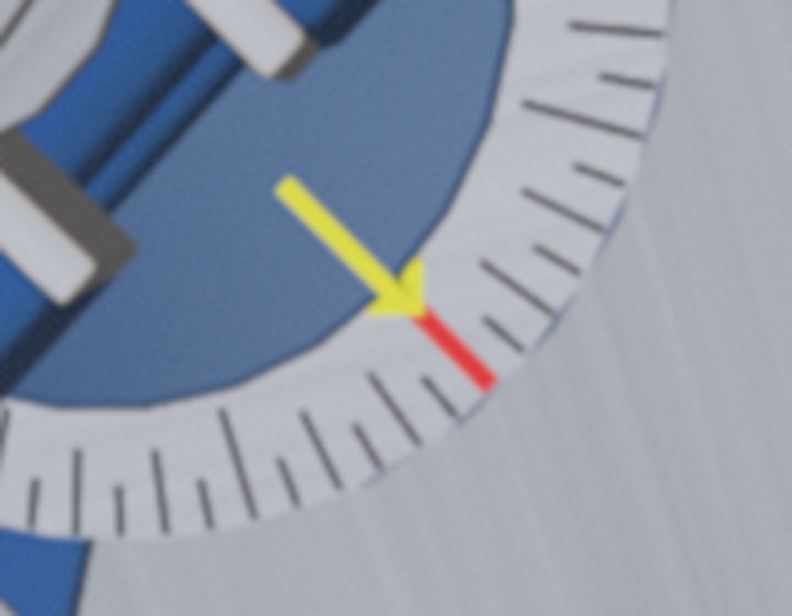

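The arrowhead now sits on the red mark: -64.3° against -64.4°, with tip (425,318) meeting the red at (422,318). I'll back off and check the knob and bystanders.

carry_out(
  steps=[
    [0.1,0,0,-0.035,0,0,0],
    [0.1,0,0,-0.04,0,0,0],
    [0.1,0,0,-0.035,0,0,0],
    [0.1,-0.02,0.035,0,0,0,0],
    [0.1,-0.02,0.035,0,0,0,0],
    [0.1,-0.02,0.035,0,0,0,0],
    [0.1,-0.02,0.035,0,0,0,0],
    [0.1,-0.02,0.035,0,0,0,0],
    [0.1,0,0,0,0,0,0],
  ],
)

```text
clock: 26.72
tcp_pos: [0.4057, -0.3238, 0.2511]
orientation: [0.001, 0.986, -0.169, 0.002]
wrist_force: [0.0, 0.5, 1.1]
finger_gap: 0.0469
```

```bash
python3 look.py t15; python3 - <<'E'
import pickle,cv2
a=pickle.load(open("t15.pkl","rb"))["color"][:,:,::-1]
z=cv2.resize(a[215:335,280:410],None,fx=3,fy=3,interpolation=cv2.INTER_CUBIC)
o=cv2.resize(a,(400,300),interpolation=cv2.INTER_AREA)
cv2.imwrite("pics/t15c.png",cv2.hconcat([z,cv2.copyMakeBorder(o,0,60,0,0,cv2.BORDER_CONSTANT)]))
E
```

```text
{'tcp_pos': array([ 0.406, -0.324,  0.251]), 'orientation': array([ 0.001,  0.986, -0.169,  0.002]), 'wrist_force': array([0.015, 0.475, 1.06 ]), 'ft_torque': array([-0.011, -0.016,  0.01 ])} 0.04693445837943186 26.725
red 20 [ 0.5738 -0.1579] r 0.0813 ang -64.51 dir -62.04
yellow 27 [ 0.5659 -0.1385] r 0.0604 ang -63.34 dir -65.84
```

View pics/t15c.png

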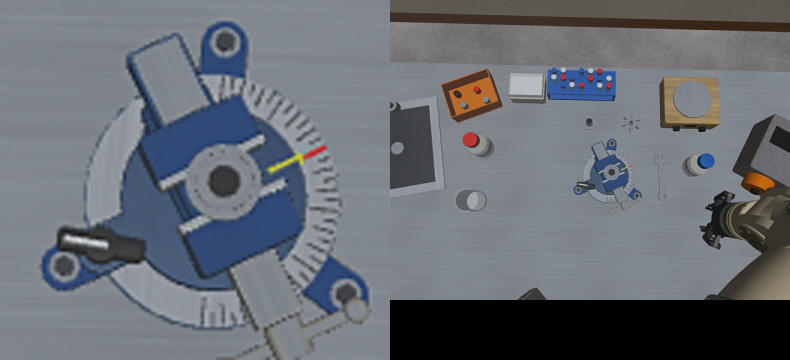

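```bash
python3 -c "
from workcell import env
print(env.hand_in())"
```

```text
the job is handed in; nothing more can be done
None
```

I set the vise to the red 30-degree mark and locked it, then handed the job in at about 27 s. I slackened the clamp knob about 1 rad, swung the vise round by the gripped knob, and tightened it to its stop. A close look then showed the pointer 1–2° short. I slackened the knob again, moved the vise about 1.4° further and retightened.

**Clamp:** Torque on the gripper rose to about 0.8 N m at the end of tightening, well above the 0.15–0.3 N m the knob needs to turn. From above, the wing points to about 80°, against the 81° expected when fully tight. The pointer did not move when I released the knob.

**Pointer:** My last measurements do not quite agree:

| View | Result |
|---|---|
| Wrist camera, arrowhead and tip | within about 0.1° of the red mark |
| Wrist camera, pointer shaft | about 0.6° short |
| Top camera (coarse, about 2 mm per pixel) | about 1° past |

I trusted the arrowhead reading and left it there. The setting could be off by up to about 0.6° by the wrist camera, or about 1° by the top camera.

**Bystanders:** The bottles, beaker, wrench, ferrule and impeller stand where they were in the last overview picture. Apart from the knob, I saw no sign of the arm pressing on anything.

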